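# Shut and seal the yerba canister

## Robot

A 7-joint arm with a two-finger parallel gripper is mounted at the origin on the work surface. World frame = base frame: x ahead of the robot, y to its left, z up, the work surface at z = 0. Lengths are in mm, angles in rad, forces in N, time in s.
With the tool pointing down it reaches from about 425 to 875 mm from the base axis. Payload 4.7 kg.
Tool frame: the origin (TCP) lies midway between the tips of the shut fingers; the grasp point (between the pads) lies 19 mm behind it; x points along the fingers, y is the direction in which the jaws open and shut, and the axes are right-handed (so a half turn about x gives the same grasp; the last joint's range is limited). The gripper opens to 85 mm and grips with 20 to 120 N. Pads are 22 mm wide; open, the fingers measure 114 mm over their backs; the gripper's body (76 mm by 85 mm) begins 54 mm behind the grasp point. The pads swing forward as they close: fully open they stand 13 mm farther back than shut.
Start: joints at [-1.239, 0.321, -0.07, 1.45, 0.023, 1.371, -0.057], TCP at [203.137, 617.462, 231.349] pointing down, gripper open.
Joint ranges: [-2.86, 2.86], [-0.3, 2.09], [-1.38, 1.24], [0.06, 2.45], [-1.56, 4.7], [0.09, 2.05], [-2.69, 2.69]. Speed limits (rad/s): [2.57, 2.57, 3.14, 3.14, 3.14, 3.14, 3.14].

## Interface

Orientations are given as a unit quaternion [x, y, z, w].
In Python, from workcell import bot gives the robot as it stands.
- The arm moves only by the tool carry_out, never from a script. Its argument "increments" is a list of rows, each an object of numbers: "tx", "ty", "tz": the shift along the tool's x, y, z in m; "ax", "ay", "az": the turn, a rotation vector about the tool's x, y, z in degrees. In form: [{"tx": .., "ty": .., "tz": .., "ax": .., "ay": .., "az": ..}, ...]. A call has exactly 10 rows; each row shifts and turns the commanded pose from where the row before left it, along the tool's axes as they then stand; what a row does not reach is not made up. A row lasts 1/8 s, in which the tool goes at most 62.5 mm and 10.7 degrees, less where a joint would pass 70% of its speed; a pose out of reach is approached as far as the arm can. A call with a gripper value outside its range is refused whole. "fingers" is the opening, from 0 (shut) to 1 (fully open), set as the call begins (left out, the last holds). The fingers move at their own pace and stop on an object; "grip_force" is the grip in N (left out, the last holds). Time passes only in rows, so rows that do not move let the fingers close, or fill a call up. It gives the time, the measured TCP pose, the force and the opening at its end, in the units of the state.
- bot.read_state(): the state, without advancing time (a new reading comes with each control period).
- bot.snapshot(name): name is "side" or "top" or "wrist"; returns the picture (480x640x3 uint8, red, green, blue); there is no depth.
- bot.camera_info(name): a dict with "intrinsics" (3x3 intrinsics, pixels), "T" (4x4, takes a point from camera to world coordinates). Camera axes: x right, y down, z forward; pixel columns grow to the right and rows downward; lengths in mm; the calibration is good to about 2 mm. The wrist camera is an equidistant fisheye: a pixel r from the principal point sees the ray r / f radians off the axis. A picture is of the moment at which its call begins: read the wrist's pose just before it. camera_info takes no time and is no camera call; for the wrist camera it gives the pose at the moment of the call.
- bot.sign_off(): hands the job in, once; it reports no verdict.
The state is a dict: "time_s": time; "joint_pos": joint angles; "joint_vel": joint speeds; "joint_efforts": joint torques, N m; "eef_pos": TCP position; "ee_rot": TCP orientation; "wrist_force": force on the tool from outside, world axes, zero at the start; "ft_torque": the same for the moment, N m; "grip_width": finger opening in mm.
Only numpy, scipy, OpenCV 4.12 (cv2) and the standard library are available. Lean on these libraries where they do the work, as an engineer would, in place of code of your own. Each camera call takes 0.05 s, during which the arm holds its last target. There are 200 camera calls.

## Task

The steel canister on the lazy Susan has been left open. With the fingertips, push its hinged lid down by the rim or tab until it is fully shut, keeping off the red button; then, with the lid shut, press the red button all the way in so that it stays down, and move clear. Lift nothing, keep the canister standing where it is, and leave the gourd and the red pot with its lid undisturbed.

Things in the scene. Friction and masses are not known exactly. Their poses are not given: they have to be found in the camera images.
- canister: Open round stainless canister, 120 mm diameter, 115 mm tall without lid, about 0.9 kg, standing loose (not fixed) on the lazy Susan. Origin: centre of its underside (about 60 mm above the work surface), z up. The lid's hinge is on its +x side, 62 mm from the axis; its -x side is the front, turned roughly towards the robot.
- lid_hinge (a point): Middle of the lid's hinge line, on the canister's rim: 62 mm along canister +x from its axis, 115 mm above its underside. The hinge line runs along canister y. The lid: grey metal disc, 122 mm across, 10 mm thick; shut, its underside is at hinge height, it reaches 123 mm from the hinge line to canister -x, outer face up. Open, the outer face looks back, so it is pushed from behind and above.
- lid (a joint): Angle of the lid, rad: 0 fully shut (lying level on the rim), about 1.57 standing upright over the hinge, 1.95 the open stop. Starts between 1.15 and 1.85. The hinge is stiff (0.16 N m): the lid stays where it is left, does not fall and needs about 1 to 3 N at the rim to move.
- lid_tab (a point): Point on the outer face of the black thumb tab (34 mm wide, 7 mm thick) that sticks out 20 mm past the lid's front rim: 136 mm from the hinge line; moves with the lid.
- button (a joint): Travel of the red seal button in the middle of the lid's outer face, m: 0 out, 0.007 fully in. It slides with about 2.5 N of friction and stays where it is pushed (no spring).
- button_top (a point): Centre of the red button's top face. The button is a disc of 34 mm diameter standing 11 mm proud of the lid's outer face when out, 4 mm when in; its centre is 62 mm from the hinge line. Moves with the lid and the button.
- susan: Lazy Susan, locked: a light wood disc of 344 mm diameter on a low green painted steel bracket (360 by 400 mm, top 40 mm above the work surface), fixed. Origin: centre of its underside; its top is 20 mm higher (60 mm above the work surface).
- gourd: Dark wooden gourd cup, 78 mm diameter, 88 mm tall, with a chrome bombilla (straw) sticking out up to 161 mm above its underside; loose on the lazy Susan. Origin: centre of its underside. Bystander.
- pot: Red ceramic pot, 100 mm diameter, 70 mm tall without lid, with two small ears along its y (128 mm over the ears); loose on the lazy Susan. Origin: centre of its underside. Bystander.
- pot_lid: Loose lid of the red pot, 94 mm diameter, 28 mm tall with its knob, lying on the pot. Origin: centre of the face that rests on the pot's rim. Bystander.
Not all that is in view belongs to the job. There is more than one size of the canister; the job needs the middle-sized.

How it is judged:
By the outcome, as a careful person would: the job done as asked, in the order asked, and still so for the second after the job is handed in, with the robot touching nothing.
It also fails if it takes over 48 s, if anything falls off the work surface, if the arm or the gripper's body presses on something with over 40 N, if the wrist force passes 120 N, or if a joint passes its speed limit or range.

## Working session

There is one attempt and no reset: what is moved stays moved. The work goes in short steps, Python scripts to look and compute and a tool call to move; the robot and the scene stay as the last step left them, time stands still between calls to the robot, and variables do not carry over. Pictures are saved under pics/ and viewed, about 8 in all and at most 12, crops included, and the job is handed in when it is done.

Besides the shell and the picture viewer there is one more tool, called as name(argument=value, ...) on one line, values as JSON. carry_out: Moves the arm, as the interface text tells. Its arguments: {"type":"object","properties":{"increments":{"type":"array"},"fingers":{"type":"number"},"grip_force":{"type":"number"}},"required":["increments"]}

```bash
mkdir -p pics; python3 - <<'E'
from workcell import bot
import cv2,numpy as np
for n in ("side","top"):
    im=bot.snapshot(n); cv2.imwrite(f"pics/{n}0.png",im[:,:,::-1])
    c=bot.camera_info(n); print(n,np.round(c["intrinsics"],1).tolist(),np.round(c["T"],3).tolist())
s=bot.read_state(); print(s["eef_pos"],s["ee_rot"],s["time_s"])
E
```

```text
side [[529.6, 0.0, 323.4], [0.0, 529.6, 240.2], [0.0, 0.0, 1.0]] [[-0.985, -0.142, 0.093, 317.103], [-0.169, 0.784, -0.598, 527.22], [0.012, -0.605, -0.796, 887.732], [0.0, 0.0, 0.0, 1.0]]
top [[461.5, 0.0, 319.9], [0.0, 461.5, 238.2], [0.0, 0.0, 1.0]] [[-0.022, -0.999, 0.047, 374.49], [-1.0, 0.021, -0.012, -36.168], [0.011, -0.048, -0.999, 967.184], [0.0, 0.0, 0.0, 1.0]]
[202.95690056 616.98405723 230.29998403] [ 0.11123372  0.69827045 -0.11248355  0.69813529] 0.1
```

View pics/side0.png

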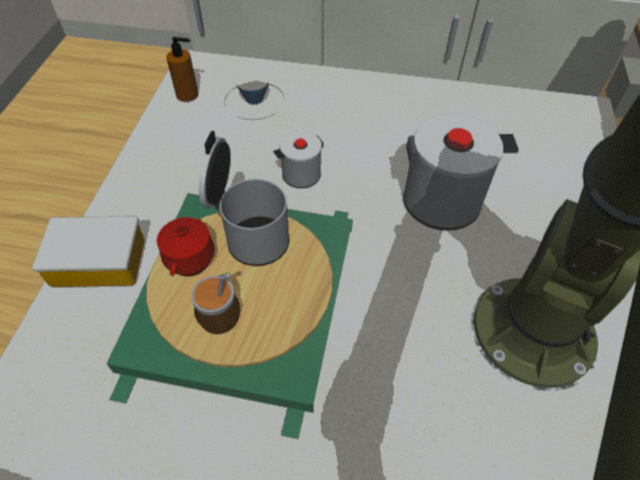

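View pics/top0.png

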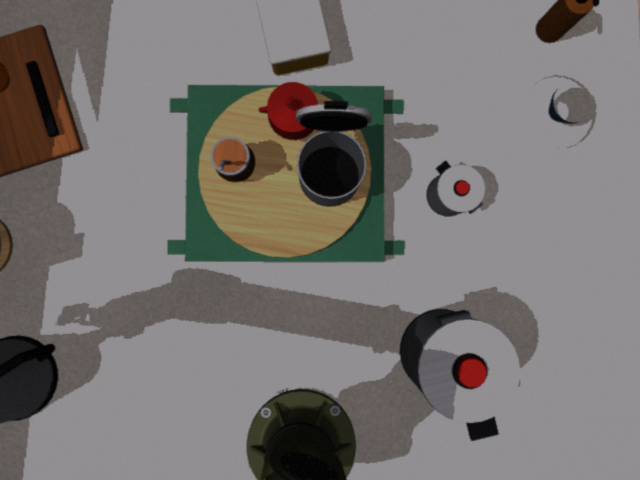

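The side view shows the open middle canister at (255,220), with its lid standing at (215,172) and the tab at (210,142). In the top view the canister mouth is at (332,168), the lid at (334,118), the tab at (336,104) and the pot right beside them. I'll zoom in on both.

```bash
python3 - <<'E'
import cv2,numpy as np
a=cv2.imread("pics/side0.png")[120:270,150:300]; b=cv2.imread("pics/top0.png")[80:230,250:400]
r=lambda x:cv2.convertScaleAbs(cv2.resize(x,(400,400),interpolation=cv2.INTER_CUBIC),alpha=1.3)
cv2.imwrite("pics/z.png",np.hstack([r(a),r(b)]))
E
```

```text
(no output)
```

View pics/z.png

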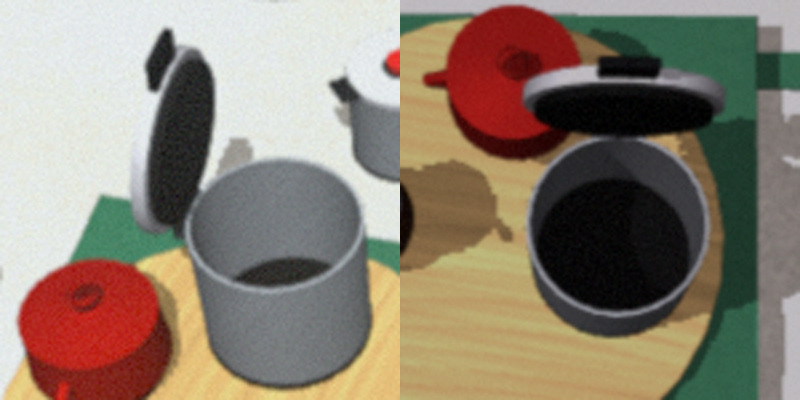

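```bash
cat > h.py <<'E'
import numpy as np
from workcell import bot
CI={n:bot.camera_info(n) for n in("side","top")}
def proj(n,p):
    T=np.array(CI[n]["T"]);K=np.array(CI[n]["intrinsics"])
    q=(np.asarray(p)-T[:3,3])@T[:3,:3]; q=q@K.T; return q[:2]/q[2]
def lidpt(c,yaw,th,d,n,w=0):  # d from hinge, n out of outer face dir from underside, w along y
    X=62-d*np.cos(th)+n*np.sin(th); Z=175+d*np.sin(th)+n*np.cos(th)
    cy,sy=np.cos(yaw),np.sin(yaw)
    return np.array([c[0]+cy*X-sy*w,c[1]+sy*X+cy*w,Z])
E
python3 - <<'E'
from h import *
from scipy.optimize import least_squares
S=lambda x,y:(150+x/2.667,120+y/2.667)
P=lambda x,y:(250+(x-400)/2.667,80+y/2.667)
def res(v,full=False):
    c=v[:2];yaw,th=v[2:]
    r=[]
    for n,u in(("side",S(274.5,225)),("top",P(619.5,227))): r.append(proj(n,[*c,175])-u)
    for n,u in(("side",S(160,59)),("top",P(629,67))): r.append(proj(n,lidpt(c,yaw,th,133,5))-u)
    # tab ends in top: left/right
    r.append(proj("top",lidpt(c,yaw,th,62,5,61))-P(524,90)); r.append(proj("top",lidpt(c,yaw,th,62,5,-61))-P(723,95))
    # lid centre in side (underside)
    r.append(proj("side",lidpt(c,yaw,th,62,0))-S(182,138))
    return np.array(r) if full else np.concatenate(r)
s=least_squares(res,[530,-50,0,1.5],x_scale=[10,10,.1,.1],loss="soft_l1")
print(s.x,np.round(res(s.x,True),1))
c=s.x[:2];yaw,th=s.x[2:]
for d,n in((0,0),(62,21),(136,10)):print(d,n,lidpt(c,yaw,th,d,n).round(1),lidpt(c,yaw,0,d,n).round(1))
E
```

```text
[ 5.38917225e+02 -6.87043163e+01 -4.69446190e-02  1.51299596e+00] [[-0.3 -2.1]
 [-0.7 -0.3]
 [-0.9 -1.3]
 [ 0.1  0.2]
 [-0.5  2.8]
 [ 0.9  3.1]
 [-2.   0.6]]
0 0 [600.8 -71.6 175. ] [600.8 -71.6 175. ]
62 21 [618.2 -72.4 238.1] [538.9 -68.7 196. ]
136 10 [603.  -71.7 311.4] [465.  -65.2 185. ]
```

```bash
cat >> h.py <<'E'
from scipy.spatial.transform import Rotation as Ro
def rows(wps,p=None,R=None):
    """wps: list of (xyz, yaw-turn about tool x deg); prints rows in tool axes"""
    s=bot.read_state(); p=np.array(s["eef_pos"]) if p is None else np.array(p)
    R=Ro.from_quat(s["ee_rot"]) if R is None else R
    for q,a in wps:
        t=R.inv().apply(np.array(q)-p)/1000; p=np.array(q)
        print([round(float(k),3) for k in t],round(float(a),2),np.round(q,0)); R=R*Ro.from_euler("x",a,degrees=True)
E
python3 - <<'E'
from h import *
s=bot.read_state();R=Ro.from_quat(s["ee_rot"]);print(R.as_matrix().round(3),s["wrist_force"],s["grip_width"])
# sweep
az=np.radians(np.linspace(71.8,-6,21))[1:]
W=[];r=np.linspace(650,695,21)[1:];z=np.linspace(231,330,21)[1:]
for i in range(20): W.append(([r[i]*np.cos(az[i]),r[i]*np.sin(az[i]),min(z[i]+20,330)],-77.8/20))
rows(W)
rows(W,R=R*Ro.from_euler("x",0)) if 0 else None
E
```

```text
[[-0.     0.312  0.95 ]
 [-0.002  0.95  -0.312]
 [-1.    -0.002  0.   ]] [0.47160366 0.26715068 0.38758502] 85.69652807734853
[-0.026, 0.001, 0.044] -3.89 [245. 604. 256.]
[-0.005, -0.005, 0.044] -3.89 [287. 588. 261.]
[-0.005, -0.011, 0.043] -3.89 [327. 570. 266.]
[-0.005, -0.017, 0.041] -3.89 [366. 548. 271.]
[-0.005, -0.023, 0.039] -3.89 [404. 524. 276.]
[-0.005, -0.028, 0.035] -3.89 [440. 497. 281.]
[-0.005, -0.032, 0.032] -3.89 [474. 467. 286.]
[-0.005, -0.036, 0.027] -3.89 [507. 435. 291.]
[-0.005, -0.04, 0.022] -3.89 [537. 401. 296.]
[-0.005, -0.043, 0.016] -3.89 [565. 365. 300.]
[-0.005, -0.045, 0.01] -3.89 [590. 327. 305.]
[-0.005, -0.046, 0.004] -3.89 [613. 287. 310.]
[-0.005, -0.046, -0.002] -3.89 [633. 246. 315.]
[-0.005, -0.046, -0.008] -3.89 [651. 203. 320.]
[-0.005, -0.044, -0.014] -3.89 [665. 159. 325.]
[-0.005, -0.042, -0.02] -3.89 [676. 114. 330.]
[0.0, -0.039, -0.026] -3.89 [685.  68. 330.]
[0.0, -0.035, -0.031] -3.89 [690.  21. 330.]
[0.0, -0.031, -0.036] -3.89 [692. -26. 330.]
[0.0, -0.026, -0.04] -3.89 [691. -73. 330.]
```

```bash
python3 - <<'E'
from h import *
az=np.radians(np.linspace(71.8,-6,21))[1:]
W=[];r=np.linspace(650,695,21)[1:];z=np.linspace(231,330,21)[1:]
for i in range(20): W.append(([r[i]*np.cos(az[i]),r[i]*np.sin(az[i]),min(z[i]+20,330)],-15.5/20))
rows(W)
E
```

```text
[-0.026, 0.001, 0.044] -0.78 [245. 604. 256.]
[-0.005, -0.003, 0.044] -0.78 [287. 588. 261.]
[-0.005, -0.007, 0.044] -0.78 [327. 570. 266.]
[-0.005, -0.01, 0.044] -0.78 [366. 548. 271.]
[-0.005, -0.014, 0.043] -0.78 [404. 524. 276.]
[-0.005, -0.017, 0.042] -0.78 [440. 497. 281.]
[-0.005, -0.021, 0.04] -0.78 [474. 467. 286.]
[-0.005, -0.024, 0.039] -0.78 [507. 435. 291.]
[-0.005, -0.027, 0.037] -0.78 [537. 401. 296.]
[-0.005, -0.03, 0.034] -0.78 [565. 365. 300.]
[-0.005, -0.033, 0.032] -0.78 [590. 327. 305.]
[-0.005, -0.035, 0.029] -0.78 [613. 287. 310.]
[-0.005, -0.038, 0.026] -0.78 [633. 246. 315.]
[-0.005, -0.04, 0.023] -0.78 [651. 203. 320.]
[-0.005, -0.042, 0.02] -0.78 [665. 159. 325.]
[-0.005, -0.044, 0.017] -0.78 [676. 114. 330.]
[0.0, -0.045, 0.013] -0.78 [685.  68. 330.]
[0.0, -0.046, 0.009] -0.78 [690.  21. 330.]
[0.0, -0.047, 0.006] -0.78 [692. -26. 330.]
[0.0, -0.047, 0.002] -0.78 [691. -73. 330.]
```

carry_out(increments=[{"tx": -0.026,"ty": 0.001,"tz": 0.044,"ax": -0.78,"ay": 0,"az": 0},{"tx": -0.005,"ty": -0.003,"tz": 0.044,"ax": -0.78,"ay": 0,"az": 0},{"tx": -0.005,"ty": -0.007,"tz": 0.044,"ax": -0.78,"ay": 0,"az": 0},{"tx": -0.005,"ty": -0.01,"tz": 0.044,"ax": -0.78,"ay": 0,"az": 0},{"tx": -0.005,"ty": -0.014,"tz": 0.043,"ax": -0.78,"ay": 0,"az": 0},{"tx": -0.005,"ty": -0.017,"tz": 0.042,"ax": -0.78,"ay": 0,"az": 0},{"tx": -0.005,"ty": -0.021,"tz": 0.04,"ax": -0.78,"ay": 0,"az": 0},{"tx": -0.005,"ty": -0.024,"tz": 0.039,"ax": -0.78,"ay": 0,"az": 0},{"tx": -0.005,"ty": -0.027,"tz": 0.037,"ax": -0.78,"ay": 0,"az": 0},{"tx": -0.005,"ty": -0.03,"tz": 0.034,"ax": -0.78,"ay": 0,"az": 0}], fingers=0)

```text
time_s: 1.35
eef_pos: [566.0, 362.9, 301.7]
ee_rot: [0.064, 0.704, -0.064, 0.704]
wrist_force: [1.1, -0.2, 0.7]
grip_width: -0.2
```

carry_out(increments=[{"tx": -0.005,"ty": -0.033,"tz": 0.032,"ax": -0.78,"ay": 0,"az": 0},{"tx": -0.005,"ty": -0.035,"tz": 0.029,"ax": -0.78,"ay": 0,"az": 0},{"tx": -0.005,"ty": -0.038,"tz": 0.026,"ax": -0.78,"ay": 0,"az": 0},{"tx": -0.005,"ty": -0.04,"tz": 0.023,"ax": -0.78,"ay": 0,"az": 0},{"tx": -0.005,"ty": -0.042,"tz": 0.02,"ax": -0.78,"ay": 0,"az": 0},{"tx": -0.005,"ty": -0.044,"tz": 0.017,"ax": -0.78,"ay": 0,"az": 0},{"tx": 0,"ty": -0.045,"tz": 0.013,"ax": -0.78,"ay": 0,"az": 0},{"tx": 0,"ty": -0.046,"tz": 0.009,"ax": -0.78,"ay": 0,"az": 0},{"tx": 0,"ty": -0.03,"tz": 0.006,"ax": -0.78,"ay": 0,"az": 0},{"tx": 0,"ty": 0,"tz": 0,"ax": 0,"ay": 0,"az": 0}])

```text
time_s: 2.6
eef_pos: [694.0, -15.1, 331.7]
ee_rot: [0.022, 0.707, -0.024, 0.706]
wrist_force: [0.3, 0.4, 0.4]
grip_width: -0.1
```

carry_out(increments=[{"tx": 0.0,"ty": -0.02,"tz": 0},{"tx": 0.007,"ty": -0.02,"tz": -0.005},{"tx": 0.007,"ty": -0.019,"tz": -0.005},{"tx": 0.007,"ty": 0,"tz": -0.01},{"tx": 0.007,"ty": 0,"tz": -0.01},{"tx": 0.004,"ty": 0,"tz": 0},{"tx": 0,"ty": 0,"tz": 0},{"tx": 0,"ty": 0,"tz": 0},{"tx": 0,"ty": 0,"tz": 0},{"tx": 0,"ty": 0,"tz": 0}])

```text
invalid input at $.increments[0]: expected keys tx, ty, tz, ax, ay, az
```

```bash
python3 - <<'E'
from h import *
import cv2
a=bot.snapshot("side")[80:230,150:350];b=bot.snapshot("top")[40:190,240:440]
r=lambda x:cv2.convertScaleAbs(cv2.resize(x[:,:,::-1],(800,600),interpolation=cv2.INTER_CUBIC)[:, :],alpha=1.2)
w=bot.snapshot("wrist")[:,:,::-1]
cv2.imwrite("pics/n1.png",np.hstack([cv2.resize(r(a),(400,300)),cv2.resize(r(b),(400,300))]));cv2.imwrite("pics/w1.png",w)
cv2.imwrite("pics/n1.png",np.vstack([cv2.imread("pics/n1.png"),np.hstack([cv2.resize(w,(400,300)),np.zeros((300,400,3),np.uint8)])]))
print(bot.read_state()["eef_pos"])
E
```

```text
[694.100459    -8.70277398 331.87957328]
```

View pics/n1.png

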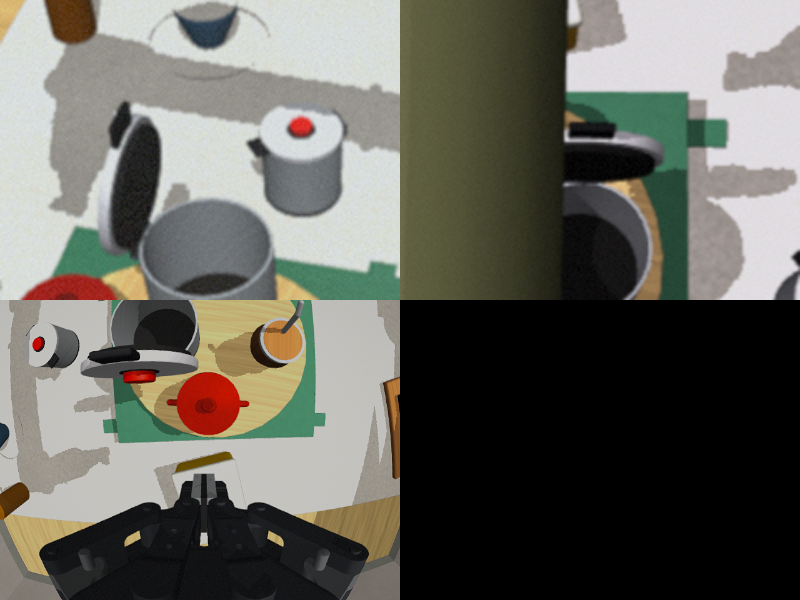

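The wrist view shows the tab at wrist px about (182,86) and the button face at about (222,123), next to the pot. The move was refused for missing keys, so I'll check the model against these pixels first.

```bash
cat >> h.py <<'E'
def wproj(p,ci):
    T=np.array(ci["T"]);K=np.array(ci["intrinsics"]);q=(np.asarray(p)-T[:3,3])@T[:3,:3]
    r=np.hypot(q[0],q[1]);a=np.arctan2(r,q[2]);return K[:2,2]+K[0,0]*a*q[:2]/r
E
python3 - <<'E'
from h import *
ci=bot.camera_info("wrist");c=[538.9,-68.7]
for th in(1.4,1.5,1.6):
  print(th,wproj(lidpt(c,-.047,th,133,6),ci),wproj(lidpt(c,-.047,th,62,21),ci),wproj(lidpt(c,-.047,th,62,10,61),ci),wproj(lidpt(c,-.047,th,62,10,-61),ci))
E
```

```text
1.4 [180.26545819  61.70683811] [219.63627446 120.9057577 ] [314.20899887 100.21921806] [137.59675712 113.18816713]
1.5 [179.4593287   88.46160797] [220.47833667 130.72150248] [314.32468566 109.97701898] [138.03851489 122.1187219 ]
1.6 [180.20909456 116.20706349] [221.60856912 140.17376785] [314.47277783 119.70530327] [138.95763882 130.96571091]
```

carry_out(increments=[{"tx": 0.0,"ty": -0.02,"tz": 0,"ax": 0,"ay": 0,"az": 0},{"tx": 0.007,"ty": -0.02,"tz": -0.005,"ax": 0,"ay": 0,"az": 0},{"tx": 0.007,"ty": -0.019,"tz": -0.005,"ax": 0,"ay": 0,"az": 0},{"tx": 0.007,"ty": -0.006,"tz": -0.005,"ax": 0,"ay": 0,"az": 0},{"tx": 0.007,"ty": 0,"tz": -0.005,"ax": 0,"ay": 0,"az": 0},{"tx": 0.004,"ty": 0,"tz": -0.005,"ax": 0,"ay": 0,"az": 0},{"tx": 0,"ty": 0,"tz": -0.005,"ax": 0,"ay": 0,"az": 0},{"tx": 0,"ty": 0,"tz": 0,"ax": 0,"ay": 0,"az": 0},{"tx": 0,"ty": 0,"tz": 0,"ax": 0,"ay": 0,"az": 0},{"tx": 0,"ty": 0,"tz": 0,"ax": 0,"ay": 0,"az": 0}])

```text
time_s: 4.0
eef_pos: [660.6, -73.7, 300.5]
ee_rot: [0.021, 0.707, -0.021, 0.707]
wrist_force: [-0.6, -0.4, 0.6]
grip_width: 0.1
```

```bash
python3 - <<'E'
from h import *
c=[538.9,-70];yaw=-.047;r=11;dc=130
W=[lidpt(c,yaw,t,dc-r*np.cos(t),10+r*np.sin(t)) for t in np.r_[1.56,np.linspace(1.56,0.05,26)[1:]]]
W=[([640,-73,302],0)]+[(w,0) for w in W]
rows(W)
E
```

```text
[-0.002, -0.001, -0.021] 0.0 [640 -73 302]
[-0.003, -0.002, -0.02] 0.0 [620. -74. 305.]
[-0.0, -0.0, -0.008] 0.0 [613. -73. 305.]
[0.0, -0.0, -0.008] 0.0 [605. -73. 305.]
[0.001, -0.0, -0.008] 0.0 [597. -73. 305.]
[0.001, -0.0, -0.008] 0.0 [589. -72. 303.]
[0.002, -0.0, -0.008] 0.0 [581. -72. 302.]
[0.002, -0.0, -0.008] 0.0 [574. -72. 300.]
[0.003, -0.0, -0.007] 0.0 [566. -71. 297.]
[0.003, -0.0, -0.007] 0.0 [559. -71. 294.]
[0.003, -0.0, -0.007] 0.0 [552. -71. 291.]
[0.004, -0.0, -0.007] 0.0 [545. -70. 287.]
[0.004, -0.0, -0.007] 0.0 [538. -70. 283.]
[0.005, -0.0, -0.006] 0.0 [532. -70. 278.]
[0.005, -0.0, -0.006] 0.0 [526. -69. 273.]
[0.005, -0.0, -0.006] 0.0 [520. -69. 268.]
[0.006, -0.0, -0.005] 0.0 [515. -69. 262.]
[0.006, -0.0, -0.005] 0.0 [510. -69. 256.]
[0.006, -0.0, -0.005] 0.0 [505. -68. 250.]
[0.007, -0.0, -0.004] 0.0 [501. -68. 243.]
[0.007, -0.0, -0.004] 0.0 [497. -68. 236.]
[0.007, -0.0, -0.003] 0.0 [493. -68. 229.]
[0.007, -0.0, -0.003] 0.0 [490. -68. 222.]
[0.007, -0.0, -0.003] 0.0 [488. -68. 215.]
[0.008, -0.0, -0.002] 0.0 [486. -67. 207.]
[0.008, -0.0, -0.002] 0.0 [484. -67. 199.]
[0.008, -0.0, -0.001] 0.0 [483. -67. 191.]
```

carry_out(increments=[{"tx": -0.002,"ty": 0,"tz": -0.021,"ax": 0,"ay": 0,"az": 0},{"tx": -0.003,"ty": -0.001,"tz": -0.02,"ax": 0,"ay": 0,"az": 0},{"tx": 0,"ty": 0,"tz": -0.008,"ax": 0,"ay": 0,"az": 0},{"tx": 0,"ty": 0,"tz": -0.008,"ax": 0,"ay": 0,"az": 0},{"tx": 0.001,"ty": 0,"tz": -0.008,"ax": 0,"ay": 0,"az": 0},{"tx": 0.001,"ty": 0,"tz": -0.008,"ax": 0,"ay": 0,"az": 0},{"tx": 0.002,"ty": 0,"tz": -0.008,"ax": 0,"ay": 0,"az": 0},{"tx": 0.002,"ty": 0,"tz": -0.008,"ax": 0,"ay": 0,"az": 0},{"tx": 0.003,"ty": 0,"tz": -0.007,"ax": 0,"ay": 0,"az": 0},{"tx": 0.003,"ty": 0,"tz": -0.007,"ax": 0,"ay": 0,"az": 0}])

```text
time_s: 5.25
eef_pos: [557.0, -68.6, 293.2]
ee_rot: [0.021, 0.707, -0.021, 0.707]
wrist_force: [0.4, -0.9, -0.2]
grip_width: 0.1
```

```bash
python3 - <<'E'
from h import *
import cv2
w=bot.snapshot("wrist")[:,:,::-1];cv2.imwrite("pics/w2.png",w)
print(bot.read_state()["eef_pos"],bot.read_state()["wrist_force"])
E
```

```text
[556.13872317 -68.54106173 292.82770456] [ 0.17473781 -0.90169734 -1.3569746 ]
```

View pics/w2.png

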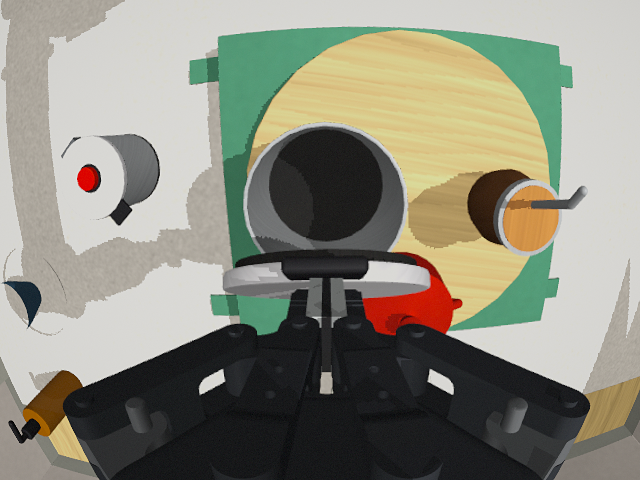

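The fingertips sit behind the tab, which is at px (325,266) and centred on them. The lid is moving and the canister stands still, so I'll continue.

carry_out(increments=[{"tx": 0.003,"ty": 0,"tz": -0.007,"ax": 0,"ay": 0,"az": 0},{"tx": 0.004,"ty": 0,"tz": -0.007,"ax": 0,"ay": 0,"az": 0},{"tx": 0.004,"ty": 0,"tz": -0.007,"ax": 0,"ay": 0,"az": 0},{"tx": 0.005,"ty": 0,"tz": -0.006,"ax": 0,"ay": 0,"az": 0},{"tx": 0.005,"ty": 0,"tz": -0.006,"ax": 0,"ay": 0,"az": 0},{"tx": 0.005,"ty": 0,"tz": -0.006,"ax": 0,"ay": 0,"az": 0},{"tx": 0.006,"ty": 0,"tz": -0.005,"ax": 0,"ay": 0,"az": 0},{"tx": 0.006,"ty": 0,"tz": -0.005,"ax": 0,"ay": 0,"az": 0},{"tx": 0.006,"ty": 0,"tz": -0.005,"ax": 0,"ay": 0,"az": 0},{"tx": 0.007,"ty": 0,"tz": -0.004,"ax": 0,"ay": 0,"az": 0}])

```text
time_s: 6.55
eef_pos: [499.3, -65.2, 241.9]
ee_rot: [0.021, 0.707, -0.021, 0.707]
wrist_force: [-0.7, -2.3, 1.1]
grip_width: 0.0
```

```bash
python3 - <<'E'
from h import *
import cv2
w=bot.snapshot("wrist")[:,:,::-1];s=bot.snapshot("side")[80:280,130:370,::-1]
cv2.imwrite("pics/w3.png",np.hstack([cv2.resize(w,(400,300)),cv2.resize(s,(360,300))]))
print(bot.read_state()["eef_pos"],bot.read_state()["wrist_force"])
E
```

```text
[498.69948754 -65.09377138 241.27008475] [-0.21714348 -0.36900409 -1.04693844]
```

View pics/w3.png

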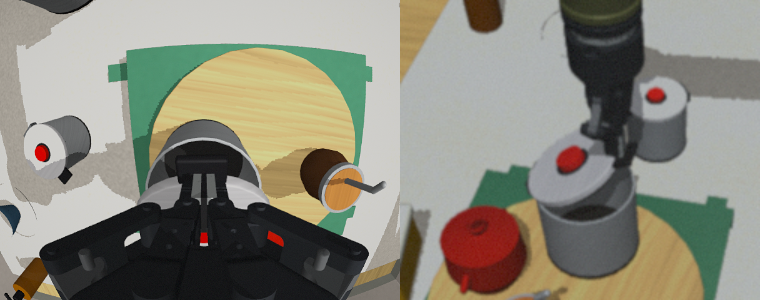

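The lid is at about half angle with the tip on the tab, and the button is clear. Now I'll finish closing it.

carry_out(increments=[{"tx": 0.007,"ty": 0,"tz": -0.004,"ax": 0,"ay": 0,"az": 0},{"tx": 0.007,"ty": 0,"tz": -0.003,"ax": 0,"ay": 0,"az": 0},{"tx": 0.007,"ty": 0,"tz": -0.003,"ax": 0,"ay": 0,"az": 0},{"tx": 0.007,"ty": 0,"tz": -0.003,"ax": 0,"ay": 0,"az": 0},{"tx": 0.008,"ty": 0,"tz": -0.002,"ax": 0,"ay": 0,"az": 0},{"tx": 0.008,"ty": 0,"tz": -0.002,"ax": 0,"ay": 0,"az": 0},{"tx": 0.006,"ty": 0,"tz": -0.001,"ax": 0,"ay": 0,"az": 0},{"tx": 0.003,"ty": 0,"tz": 0,"ax": 0,"ay": 0,"az": 0},{"tx": 0.002,"ty": 0,"tz": 0,"ax": 0,"ay": 0,"az": 0},{"tx": 0,"ty": 0,"tz": 0,"ax": 0,"ay": 0,"az": 0}])

```text
time_s: 7.9
eef_pos: [481.7, -64.2, 187.2]
ee_rot: [0.021, 0.707, -0.021, 0.707]
wrist_force: [0.5, 0.2, -0.0]
grip_width: -0.0
```

carry_out(increments=[{"tx": 0.001,"ty": 0,"tz": 0,"ax": 0,"ay": 0,"az": 0},{"tx": 0.001,"ty": 0,"tz": 0,"ax": 0,"ay": 0,"az": 0},{"tx": 0.001,"ty": 0,"tz": 0,"ax": 0,"ay": 0,"az": 0},{"tx": 0,"ty": 0,"tz": 0,"ax": 0,"ay": 0,"az": 0},{"tx": 0,"ty": 0,"tz": 0,"ax": 0,"ay": 0,"az": 0},{"tx": 0,"ty": 0,"tz": 0,"ax": 0,"ay": 0,"az": 0},{"tx": 0,"ty": 0,"tz": 0,"ax": 0,"ay": 0,"az": 0},{"tx": 0,"ty": 0,"tz": 0,"ax": 0,"ay": 0,"az": 0},{"tx": 0,"ty": 0,"tz": 0,"ax": 0,"ay": 0,"az": 0},{"tx": 0,"ty": 0,"tz": 0,"ax": 0,"ay": 0,"az": 0}])

```text
time_s: 9.15
eef_pos: [481.8, -64.2, 185.0]
ee_rot: [0.021, 0.707, -0.021, 0.707]
wrist_force: [-2.6, -0.5, 6.1]
grip_width: -0.4
```

carry_out(increments=[{"tx": 0.001,"ty": 0,"tz": 0,"ax": 0,"ay": 0,"az": 0},{"tx": 0.001,"ty": 0,"tz": 0,"ax": 0,"ay": 0,"az": 0},{"tx": 0,"ty": 0,"tz": 0,"ax": 0,"ay": 0,"az": 0},{"tx": 0,"ty": 0,"tz": 0,"ax": 0,"ay": 0,"az": 0},{"tx": 0,"ty": 0,"tz": 0,"ax": 0,"ay": 0,"az": 0},{"tx": 0,"ty": 0,"tz": 0,"ax": 0,"ay": 0,"az": 0},{"tx": 0,"ty": 0,"tz": 0,"ax": 0,"ay": 0,"az": 0},{"tx": 0,"ty": 0,"tz": 0,"ax": 0,"ay": 0,"az": 0},{"tx": 0,"ty": 0,"tz": 0,"ax": 0,"ay": 0,"az": 0},{"tx": 0,"ty": 0,"tz": 0,"ax": 0,"ay": 0,"az": 0}])

```text
time_s: 10.4
eef_pos: [481.8, -64.2, 184.7]
ee_rot: [0.021, 0.706, -0.021, 0.707]
wrist_force: [-6.1, 0.9, 15.2]
grip_width: 0.2
```

The tip stopped at z = 184.7 (expected 185) with the force rising to 15 N, so the lid is on the rim. I'll rise and look.

carry_out(increments=[{"tx": -0.005,"ty": 0,"tz": 0,"ax": 0,"ay": 0,"az": 0},{"tx": -0.01,"ty": 0,"tz": 0,"ax": 0,"ay": 0,"az": 0},{"tx": -0.02,"ty": 0,"tz": 0,"ax": 0,"ay": 0,"az": 0},{"tx": -0.02,"ty": 0,"tz": -0.01,"ax": 0,"ay": 0,"az": 0},{"tx": -0.02,"ty": 0,"tz": -0.02,"ax": 0,"ay": 0,"az": 0},{"tx": -0.01,"ty": 0,"tz": -0.02,"ax": 0,"ay": 0,"az": 0},{"tx": -0.005,"ty": 0,"tz": -0.01,"ax": 0,"ay": 0,"az": 0},{"tx": 0,"ty": 0,"tz": 0,"ax": 0,"ay": 0,"az": 0},{"tx": 0,"ty": 0,"tz": 0,"ax": 0,"ay": 0,"az": 0},{"tx": 0,"ty": 0,"tz": 0,"ax": 0,"ay": 0,"az": 0}])

```text
time_s: 11.65
eef_pos: [422.0, -60.6, 271.7]
ee_rot: [0.021, 0.707, -0.021, 0.706]
wrist_force: [0.6, 0.1, -0.1]
grip_width: -0.1
```

```bash
python3 - <<'E'
from h import *
import cv2
ci=bot.camera_info("wrist");w=bot.snapshot("wrist")[:,:,::-1];si=bot.snapshot("side")[:,:,::-1];s=si[80:280,130:370]
cv2.imwrite("pics/w4.png",np.hstack([cv2.resize(w,(400,300)),cv2.resize(s,(360,300))]))
st=bot.read_state();print(st["eef_pos"],st["wrist_force"],st["time_s"])
for n,im,P in(("wrist",w,lambda p:wproj(p,ci)),("side",si,lambda p:proj("side",p))):
    for p in([538.9,-70,196],[538.9,-70,186]): print(n,P(p))
    h=cv2.cvtColor(im,cv2.COLOR_BGR2HSV);m=cv2.inRange(h,(0,150,60),(8,255,255))|cv2.inRange(h,(172,150,60),(180,255,255))
    N,_,q,ce=cv2.connectedComponentsWithStats(m)
    for i in range(1,N):
        if q[i,4]>30:print(n,q[i].tolist(),ce[i].round(1))
E
```

```text
[421.90808756 -60.64733993 271.88157804] [0.167645   0.61363191 0.1839968 ] 11.75
wrist [322.39352219 396.34010073]
wrist [322.49697378 388.21228198]
wrist [86, 294, 21, 22, 347] [ 95.9 304.6]
wrist [319, 372, 15, 23, 273] [326.1 383.5]
side [251.71296439 193.78486741]
side [252.25506191 197.59876318]
side [448, 129, 24, 21, 387] [459.6 138.5]
side [295, 139, 9, 9, 61] [299.4 142.8]
side [243, 189, 19, 17, 254] [251.9 197.3]
side [157, 217, 57, 58, 2537] [185.3 245.8]
```

View pics/w4.png

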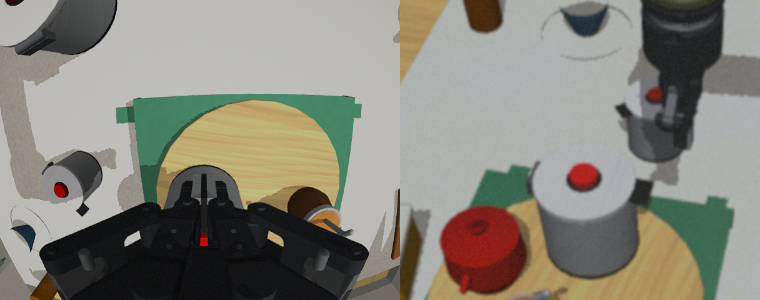

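The lid is level and shut on the canister, and the canister hasn't moved. The button is at side px (252,197), matching the prediction to within 2 px. Now over the button and down.

carry_out(increments=[{"tx": 0,"ty": 0,"tz": 0.03,"ax": 0,"ay": 0,"az": 0},{"tx": 0,"ty": -0.001,"tz": 0.03,"ax": 0,"ay": 0,"az": 0},{"tx": 0,"ty": -0.001,"tz": 0.03,"ax": 0,"ay": 0,"az": 0},{"tx": 0.01,"ty": -0.001,"tz": 0.02,"ax": 0,"ay": 0,"az": 0},{"tx": 0.02,"ty": 0,"tz": 0.006,"ax": 0,"ay": 0,"az": 0},{"tx": 0.02,"ty": 0,"tz": 0,"ax": 0,"ay": 0,"az": 0},{"tx": 0.012,"ty": 0,"tz": 0,"ax": 0,"ay": 0,"az": 0},{"tx": 0.006,"ty": 0,"tz": 0,"ax": 0,"ay": 0,"az": 0},{"tx": 0,"ty": 0,"tz": 0,"ax": 0,"ay": 0,"az": 0},{"tx": 0,"ty": 0,"tz": 0,"ax": 0,"ay": 0,"az": 0}])

```text
time_s: 13.0
eef_pos: [537.8, -70.6, 205.2]
ee_rot: [0.021, 0.706, -0.021, 0.707]
wrist_force: [0.5, 0.4, 0.6]
grip_width: -0.2
```

```bash
python3 - <<'E'
from h import *
import cv2
s=bot.snapshot("side")[120:240,180:340,::-1]
t=bot.snapshot("top")[100:220,260:420,::-1]
cv2.imwrite("pics/w5.png",np.hstack([cv2.resize(s,(400,300)),cv2.resize(t,(400,300))]))
st=bot.read_state();print(st["eef_pos"],st["wrist_force"])
E
```

```text
[537.80500964 -70.50225399 205.10098235] [0.34634916 0.17600413 0.14680332]
```

View pics/w5.png

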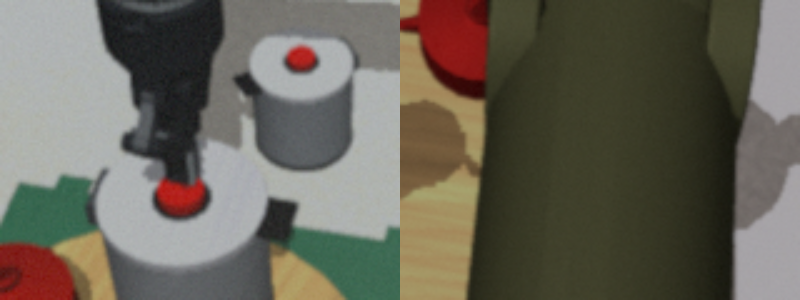

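The tip is centred over the button. I'll press down.

carry_out(increments=[{"tx": 0.003,"ty": 0,"tz": 0,"ax": 0,"ay": 0,"az": 0},{"tx": 0.003,"ty": 0,"tz": 0,"ax": 0,"ay": 0,"az": 0},{"tx": 0.002,"ty": 0,"tz": 0,"ax": 0,"ay": 0,"az": 0},{"tx": 0.002,"ty": 0,"tz": 0,"ax": 0,"ay": 0,"az": 0},{"tx": 0.002,"ty": 0,"tz": 0,"ax": 0,"ay": 0,"az": 0},{"tx": 0.002,"ty": 0,"tz": 0,"ax": 0,"ay": 0,"az": 0},{"tx": 0.002,"ty": 0,"tz": 0,"ax": 0,"ay": 0,"az": 0},{"tx": 0,"ty": 0,"tz": 0,"ax": 0,"ay": 0,"az": 0},{"tx": 0,"ty": 0,"tz": 0,"ax": 0,"ay": 0,"az": 0},{"tx": 0,"ty": 0,"tz": 0,"ax": 0,"ay": 0,"az": 0}])

```text
time_s: 14.35
eef_pos: [537.3, -70.5, 189.0]
ee_rot: [0.021, 0.707, -0.021, 0.707]
wrist_force: [-3.6, 0.0, 6.0]
grip_width: -0.0
```

carry_out(increments=[{"tx": 0.001,"ty": 0,"tz": 0,"ax": 0,"ay": 0,"az": 0},{"tx": 0.001,"ty": 0,"tz": 0,"ax": 0,"ay": 0,"az": 0},{"tx": 0,"ty": 0,"tz": 0,"ax": 0,"ay": 0,"az": 0},{"tx": 0,"ty": 0,"tz": 0,"ax": 0,"ay": 0,"az": 0},{"tx": 0,"ty": 0,"tz": 0,"ax": 0,"ay": 0,"az": 0},{"tx": 0,"ty": 0,"tz": 0,"ax": 0,"ay": 0,"az": 0},{"tx": 0,"ty": 0,"tz": 0,"ax": 0,"ay": 0,"az": 0},{"tx": 0,"ty": 0,"tz": 0,"ax": 0,"ay": 0,"az": 0},{"tx": 0,"ty": 0,"tz": 0,"ax": 0,"ay": 0,"az": 0},{"tx": 0,"ty": 0,"tz": 0,"ax": 0,"ay": 0,"az": 0}])

```text
time_s: 15.6
eef_pos: [537.4, -70.5, 188.9]
ee_rot: [0.021, 0.706, -0.021, 0.707]
wrist_force: [-6.4, 0.4, 14.3]
grip_width: -0.0
```

The tip stopped at z = 188.9 (expected 189) with the force at 14 N, so the button is fully in. Now I'll retract upward and clear.

carry_out(increments=[{"tx": -0.004,"ty": 0,"tz": 0,"ax": 0,"ay": 0,"az": 0},{"tx": -0.01,"ty": 0,"tz": 0,"ax": 0,"ay": 0,"az": 0},{"tx": -0.02,"ty": 0,"tz": 0,"ax": 0,"ay": 0,"az": 0},{"tx": -0.03,"ty": 0,"tz": 0,"ax": 0,"ay": 0,"az": 0},{"tx": -0.03,"ty": -0.02,"tz": 0,"ax": 0,"ay": 0,"az": 0},{"tx": -0.01,"ty": -0.04,"tz": 0,"ax": 0,"ay": 0,"az": 0},{"tx": 0,"ty": -0.05,"tz": 0,"ax": 0,"ay": 0,"az": 0},{"tx": 0,"ty": -0.05,"tz": 0,"ax": 0,"ay": 0,"az": 0},{"tx": 0,"ty": -0.04,"tz": 0,"ax": 0,"ay": 0,"az": 0},{"tx": 0,"ty": 0,"tz": 0,"ax": 0,"ay": 0,"az": 0}])

```text
time_s: 16.85
eef_pos: [524.1, -274.6, 290.3]
ee_rot: [0.023, 0.707, -0.024, 0.706]
wrist_force: [0.8, 0.7, -0.0]
grip_width: -0.0
```

```bash
python3 - <<'E'
from h import *
import cv2
s=bot.snapshot("side")[120:270,150:350,::-1]
t=bot.snapshot("top")[60:210,220:420,::-1]
cv2.imwrite("pics/w6.png",np.hstack([cv2.resize(s,(400,300)),cv2.resize(t,(400,300))]))
st=bot.read_state();print(st["eef_pos"],st["wrist_force"],st["time_s"])
E
```

```text
[ 525.71445176 -269.92804307  290.09120849] [ 0.49173411 -0.06285659 -0.60183608] 16.95
```

View pics/w6.png

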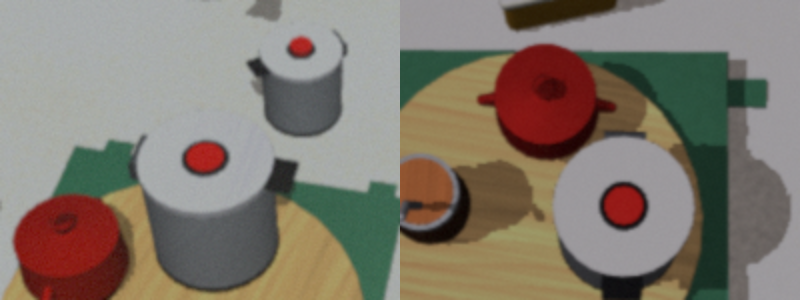

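The lid is level, the button is almost flush, the pot and gourd haven't moved, and the arm is clear. Handing in.

```bash
python3 -c "
from workcell import bot
print(bot.sign_off())"
```

```text
the job is handed in; nothing more can be done
None
```

The canister's lid is shut and its red button is pressed in. I handed the job in at about 17 s, with the arm clear of everything.

- **Lid:** I pushed it down by the tab with the closed fingertips, keeping off the button. The tip stopped at z = 184.7 mm (185 expected for a shut lid) while the force rose to about 15 N.
- **Button:** I pressed it only after the lid was shut. The tip stopped at z = 188.9 mm (189 expected for fully in), at about 14 N.
- **Last check:** The final side and top pictures show the lid level and the button almost flush. The canister, pot with its lid, and gourd look unmoved by eye.

One move call was refused because I left out the turn keys; nothing moved and I sent it again complete. None of the checks failed. The only mismatch was about 2 px between the predicted and seen button position in the side view, about the same offset as in my first fit.

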